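Square up a bolted upright and hold it for tightening

TASK

The square-tube upright is held to its base plate by one finger-tight bolt and leans out of square. Pick up the engineer's square, stand its stock flat on the base plate in front of the upright, then slide it forward against the middle of the upright's face until the upright has swung up square and both faces touch along their length, the stock flat on the plate and the blade flat on the upright. Finish still gripping the square and pressing it firmly into the corner, so that the bolt can be tightened; only the square may push the upright, and the tray, spanner and can stay where they are.

Things in the scene. Friction and masses are not known exactly. Their poses are not given: they have to be found in the camera images.
- square: Steel engineer's square, 0.6 kg, standing on its stock. Origin: outer corner (heel), underside, mid-thickness. Stock: bar from the origin 130 mm along -x, 22 mm wide in y, 28 mm high. Blade: at the heel, x -26 to 0, 5 mm thick in y, up to z 140. Working faces: underside z = 0, and heel face x = 0 (stock end and blade edge). Grip across the stock, e.g. 75 mm behind the heel (centre of mass 57).
- base: Bright 10 mm base plate fixed to the bench; x -200 to +100 mm, 130 mm wide in y, top at z 10. Origin: on the bench below the pivot bolt; +x points from the plate's free part to the upright. Two lugs beside the upright (y +-22 to +-30, x +-18, up to z 68) carry the bolt along y at z 40; bolt head, nut and bolt end reach y +-56. Four screw heads 10 mm high at x -185 and +85, y +-50.
- upright: Red-brown square tube, 40 x 40 mm. Origin: on the pivot bolt, 30 mm above the plate's top; tube from z -24 to +161 mm, front face x = -20. Turns only about the bolt (y). Starts leaning over the free part of the plate by 0.06 to 0.14 rad; stays where left; moves at 1 to 2 N at the blade's end. With the stock flat on the plate, the pushed square stops hard once the tube is square.
- corner (a point): The corner that the square's heel belongs in: on the plate's top face, in the plane of the upright's front face when the upright is square to the plate, mid-width. Axes as the base plate's (+x is the pushing direction, z up).
- tray: Grey steel tray of bolts, 150 x 100 x 35 mm, origin under its centre; leave it alone.
- spanner: Steel spanner 170 mm long lying on the bench beyond the plate; leave it alone.
- can: Small pale can with a white lid, 60 mm diameter, 100 mm tall, origin under its centre; leave it alone.
Not all that is in view belongs to the job. Of the things that look like the square, take the one that is farthest to the robot's right at the start.

How it is judged:
On the way, in this order (a step that is already met when the one before it is completed fails the run):
1. the square is picked up clear of the bench (height (world z) of square above 0.015 m and contact force between the fingers and square above 1 N and contact force between square and base below 0.1 N), for 0.1 s.
2. its stock stands flat on the base plate in front of the upright, which still leans (contact force between square and base above 0.5 N and angle between square's own z axis and vertical below 0.05 rad and z of square in the frame of corner below 0.003 m and x of square in the frame of corner below -0.003 m and angle between upright's own z axis and vertical above 0.03 rad), for 0.1 s.
At the end, for the whole second after the job is handed in: Gripped and at rest, the square presses the plate (over 1 N) and the upright (over 2 N), heel within 2.5 mm of the corner (12 mm sideways), yaw within 0.06 rad; square and upright within 0.02 rad of vertical; the robot does not touch the upright (angle between each of upright, square's own z axis and vertical below 0.02 rad and angle between the x axis of square and the x axis of base, either way round below 0.06 rad and z of square in the frame of corner between -0.0025 and 0.0025 m and x of square in the frame of corner between -0.0025 and 0.0025 m and y of square in the frame of corner between -0.012 and 0.012 m and contact force between square and base above 1 N and contact force between square and upright above 2 N and contact force between the fingers and square above 2 N and contact force between each of the arm, the fingers and upright below 0.5 N and linear speed of square below 0.01 m/s); the arm keeps its last pose, push and grip.
It fails at once if the robot itself pushes the upright (contact force between any of the fingers, the arm and upright above 3 N).
It fails at once if the tray, spanner or can is moved more than 30 mm (distance of any of tray, spanner, can from where it was at the start of the episode above 0.03 m).
It also fails if it takes over 64 s, if anything falls off the work surface, if the arm or the gripper's body presses on something with over 40 N, if the wrist force passes 120 N, or if a joint passes its speed limit or range.

ROBOT

A 7-joint arm with a two-finger parallel gripper is mounted at the origin on the work surface. World frame = base frame: x ahead of the robot, y to its left, z up, the work surface at z = 0. Lengths are in m, angles in rad, forces in N, time in s.
With the tool pointing down it reaches from about 0.35 to 0.9 m from the base axis. Payload 19.9 kg.
Tool frame: the origin (TCP) lies midway between the tips of the shut fingers; the grasp point (between the pads) lies bot.grip_point_offset behind it (bot.grip_point_offset is the distance from the TCP to the grasp point, in m); z points along the fingers, y is the direction in which the jaws open and shut (so a half turn about z gives the same grasp; the last joint's range is limited). The gripper opens to 85 mm and grips with 20 to 120 N. Pads are 22 mm wide; open, the fingers measure 114 mm over their backs; the gripper's body (76 mm by 85 mm) begins 54 mm behind the grasp point. The pads swing forward as they close: fully open they stand 13 mm farther back than shut.
Start: joints at [-1.155, 0.417, -0.01, 1.614, 0.005, 1.111, -0.053], TCP at [0.276, 0.561, 0.231] pointing down, gripper open.
Joint ranges: [-2.81, 2.81], [-0.39, 2.02], [-1.27, 1.25], [0.06, 2.57], [-1.19, 4.33], [0.19, 2], [-2.82, 2.82]. Speed limits (rad/s): [1.89, 1.89, 2.39, 2.39, 3.01, 3.01, 3.01].

INTERFACE

Orientations are given as a 3x3 rotation matrix whose columns are the frame's x, y, z axes.
In Python, from cell import bot gives the robot as it stands.
- The arm moves only by the shell command python3 -m jog 'ROWS' [OPENING]. ROWS is a JSON object of lists of equal length, an entry for each row: "xyz": the shift along the world's x, y, z in mm, a list of three; "turn": the turn, a rotation vector about the world's x, y, z in rad, a list of three. In form: {"xyz": [[dx, dy, dz], ...], "turn": [[wx, wy, wz], ...]}. A call has 1 to 12 rows; each row shifts and turns the commanded pose from where the row before left it; what a row does not reach is not made up. A row lasts 1/10 s, in which the tool goes at most 50 mm and 8.59 degrees, less where a joint would pass 70% of its speed; a pose out of reach is approached as far as the arm can. A call is refused whole if a number of a shift passes 50 or a number of a turn 0.15, either way. A call with a gripper value outside its range is refused whole. OPENING is the closure, from -1 (fully open) to 1 (shut), so that 0 is half open, set as the call begins (- or left out, the last holds). The fingers move at their own pace and stop on an object; the grip force is fixed at half the most. Time passes only in rows, so rows that do not move let the fingers close. It gives the time, the measured TCP pose, the force and the opening at its end, in the units of the state.
- bot.get_state(): the state, without advancing time (a new reading comes with each control period).
- bot.camera(name): name is "side" or "top" or "wrist"; returns the picture (384x512x3 uint8, red, green, blue); there is no depth.
- bot.camera_info(name): a dict with "K" (3x3 intrinsics, pixels), "k1" (the pictures are not rectified: a ray, as slopes to the right and down, at radius r is drawn at 1 + k1 r^2 times it, then the intrinsics apply), "world_from_camera" (4x4, takes a point from camera to world coordinates). Camera axes: x right, y up, looking along -z (the intrinsics and any distortion apply to the point x, -y, -z); pixel columns grow to the right and rows downward; lengths in m; the calibration is good to about 2 mm. A picture is of the moment at which its call begins: read the wrist's pose just before it. camera_info takes no time and is no camera call; for the wrist camera it gives the pose at the moment of the call.
- bot.job_done(): hands the job in, once; it reports no verdict.
The state is a dict: "time_s": time; "joint_pos": joint angles; "qvel": joint speeds; "tau": joint torques, N m; "ee_pos": TCP position; "tcp_rot": TCP orientation; "contact_force": force on the tool from outside, world axes, zero at the start; "torque": the same for the moment, N m; "grip_width": finger opening in m.
Only numpy, scipy, OpenCV 4.12 (cv2) and the standard library are available. Lean on these libraries where they do the work, as an engineer would, in place of code of your own. Each camera call takes 0.05 s, during which the arm holds its last target.

## Working session

There is one attempt and no reset: what is moved stays moved. The work goes in short steps, Python scripts to look and compute and a shell command to move; the robot and the scene stay as the last step left them, time stands still between calls to the robot, and variables do not carry over. Pictures are saved under pics/ and viewed, and the job is handed in when it is done.

```bash
ls; mkdir -p pics; python3 - <<'E'
from cell import bot
import cv2,numpy as np
for n in("side","top","wrist"):
    i=bot.camera_info(n); im=bot.camera(n)
    cv2.imwrite(f"pics/{n}0.png",im[:,:,::-1])
    print(n,i["K"],i["k1"],np.round(i["world_from_camera"],3))
s=bot.get_state();print(s["time_s"],s["ee_pos"],np.round(s["tcp_rot"],3),s["grip_width"],bot.grip_point_offset,s["contact_force"])
E
```

```text
pics
side [[366.26461037   0.         259.40976799]
 [  0.         366.26461037 197.69918792]
 [  0.           0.           1.        ]] -0.10465446985336825 [[ 0.965  0.133 -0.225  0.37 ]
 [-0.261  0.537 -0.802 -0.705]
 [ 0.014  0.833  0.553  0.548]
 [ 0.     0.     0.     1.   ]]
top [[391.33835232   0.         262.25928244]
 [  0.         391.33835232 186.42359839]
 [  0.           0.           1.        ]] -0.05210457863472906 [[ 0.016  0.995 -0.094  0.494]
 [-1.     0.017  0.005  0.009]
 [ 0.007  0.094  0.996  0.953]
 [ 0.     0.     0.     1.   ]]
wrist [[317.90737833   0.         260.81357167]
 [  0.         317.90737833 196.85778254]
 [  0.           0.           1.        ]] -0.08868904593352411 [[ 0.441 -0.853 -0.278  0.204]
 [ 0.897  0.419  0.139  0.596]
 [-0.002 -0.311  0.95   0.373]
 [ 0.     0.     0.     1.   ]]
0.15 [0.27556126 0.56068237 0.23079025] [[-0.897  0.441 -0.   ]
 [ 0.441  0.897 -0.001]
 [-0.    -0.001 -1.   ]] 0.08532586574283424 0.0187 [-0.92026999 -0.20927778 -0.46998389]
```

View pics/top0.png

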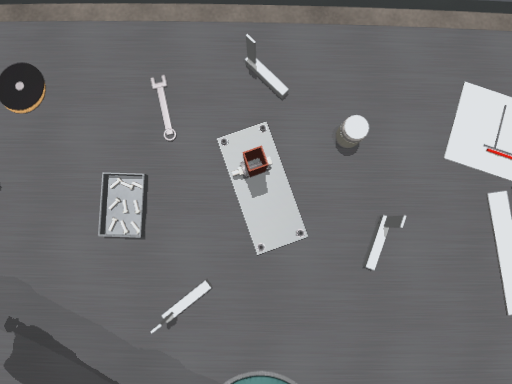

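View pics/side0.png

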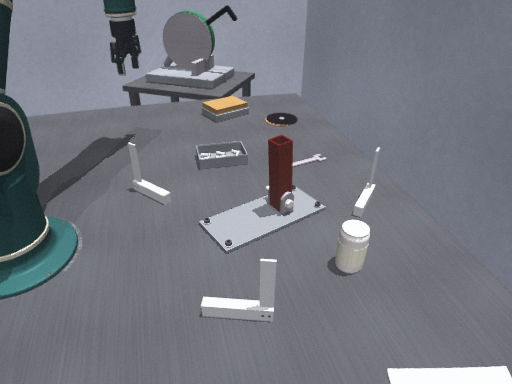

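```bash
cat > h.py <<'E'
import numpy as np,cv2
from cell import bot
def info(n):
    i=bot.camera_info(n); return np.array(i["K"]),i["k1"],np.array(i["world_from_camera"])
def ray(ci,uv):
    K,k1,T=ci
    xd=np.array([(uv[0]-K[0,2])/K[0,0],(uv[1]-K[1,2])/K[1,1]])
    x=xd.copy()
    for _ in range(30): x=xd/(1+k1*(x@x))
    d=T[:3,:3]@np.array([x[0],-x[1],-1.]); return T[:3,3],d
def onz(ci,uv,z):
    o,d=ray(ci,uv); return o+d*(z-o[2])/d[2]
def proj(ci,p):
    K,k1,T=ci
    q=T[:3,:3].T@(np.array(p)-T[:3,3]); x=np.array([q[0],-q[1]])/-q[2]
    x=x*(1+k1*(x@x)); return np.array([K[0,0]*x[0]+K[0,2],K[1,1]*x[1]+K[1,2]])
def tri(c1,uv1,c2,uv2):
    o1,d1=ray(c1,uv1);o2,d2=ray(c2,uv2)
    A=np.stack([d1,-d2],1);t=np.linalg.lstsq(A,o2-o1,rcond=None)[0]
    a,b=o1+d1*t[0],o2+d2*t[1]; return (a+b)/2,np.linalg.norm(a-b)
def crop(src,out,u0,v0,u1,v1,s):
    im=cv2.imread(src)[v0:v1,u0:u1]
    im=cv2.resize(im,None,fx=s,fy=s,interpolation=cv2.INTER_CUBIC); cv2.imwrite(out,im)
E
python3 -c "
from h import *
crop('pics/top0.png','pics/c1.png',340,190,440,290,6)
crop('pics/top0.png','pics/c2.png',432,70,512,320,2)
crop('pics/side0.png','pics/c3.png',180,120,380,340,3)
crop('pics/top0.png','pics/c4.png',205,110,325,260,4)
crop('pics/side0.png','pics/c5.png',190,250,290,330,6)
"
```

```text
(no output)
```

View pics/c1.png

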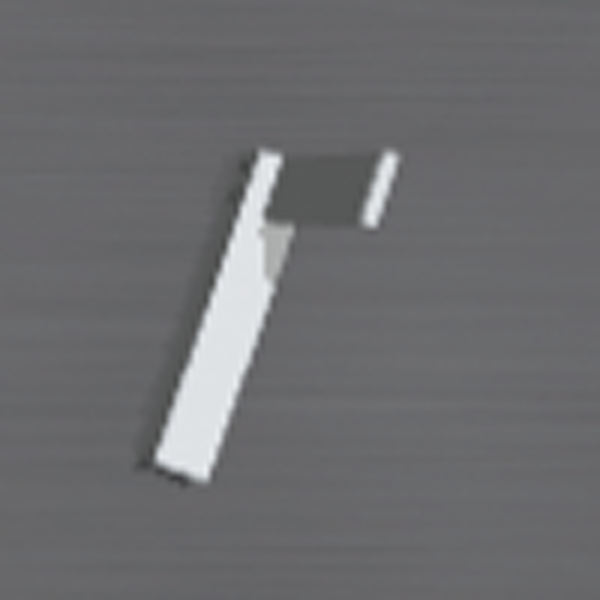

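View pics/c2.png

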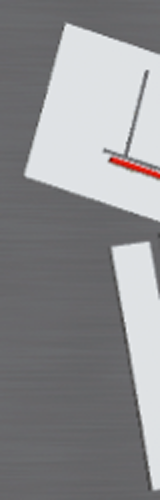

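View pics/c3.png

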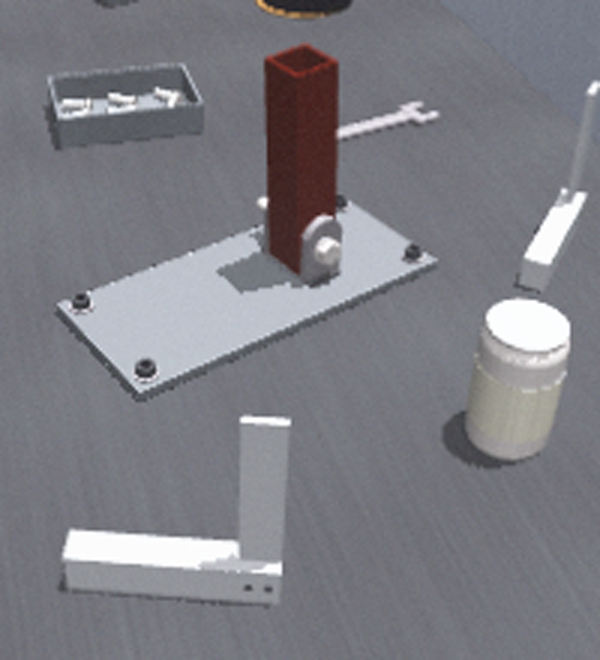

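View pics/c4.png

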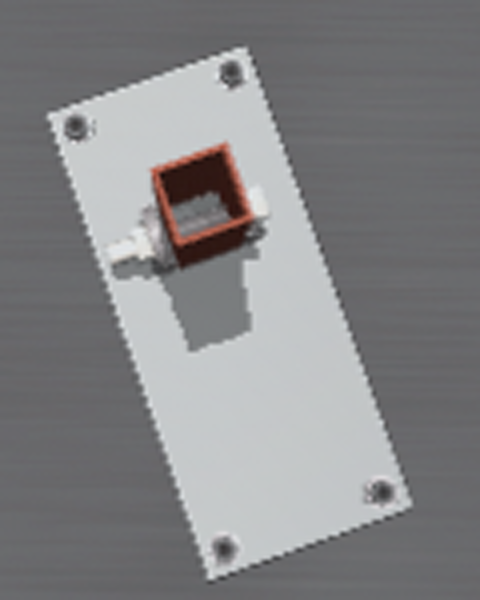

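View pics/c5.png

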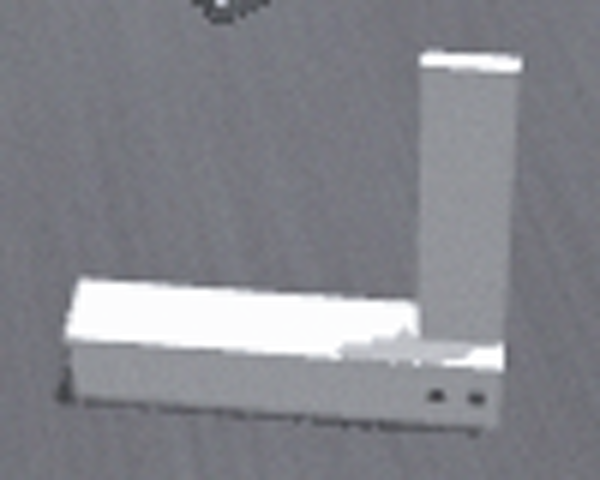

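```bash
cat >> h.py <<'E'
def quadcorners(mask):
    """corners of a quad blob by fitting lines to the convex hull's 4 long sides"""
    cs,_=cv2.findContours(mask,cv2.RETR_EXTERNAL,cv2.CHAIN_APPROX_NONE)
    c=max(cs,key=cv2.contourArea); h=cv2.convexHull(c)
    e=1.
    while True:
        q=cv2.approxPolyDP(h,e,True)
        if len(q)<=4: break
        e+=.5
    q=q[:,0].astype(float); P=c[:,0].astype(float); L=[]
    for i in range(4):
        a,b=q[i],q[(i+1)%4]; d=(b-a)/np.linalg.norm(b-a); n=np.array([-d[1],d[0]])
        t=(P-a)@d; s=(P-a)@n; k=(abs(s)<2)&(t>4)&(t<np.linalg.norm(b-a)-4)
        vx,vy,x,y=cv2.fitLine(P[k].astype(np.float32),cv2.DIST_HUBER,0,.01,.01).ravel()
        L.append(np.cross([x,y,1],[x+vx,y+vy,1]))
    o=[]
    for i in range(4):
        p=np.cross(L[i-1],L[i]); o.append(p[:2]/p[2])
    return np.array(o)
def rigid(src,dst):
    a,b=src-src.mean(0),dst-dst.mean(0); H=a.T@b
    th=np.arctan2(H[0,1]-H[1,0],H[0,0]+H[1,1]); R=np.array([[np.cos(th),-np.sin(th)],[np.sin(th),np.cos(th)]])
    t=dst.mean(0)-R@src.mean(0); return th,t,np.linalg.norm((src@R.T+t)-dst,axis=1)
E
python3 - <<'E'
from h import *
for n,roi in(("top",(205,110,325,260)),("side",(195,180,335,250))):
    im=cv2.imread(f"pics/{n}0.png"); g=im.min(2)
    m=np.zeros(g.shape,np.uint8);u0,v0,u1,v1=roi
    m[v0:v1,u0:u1]=(g[v0:v1,u0:u1]>(120 if n=="top" else 125))*255
    m=cv2.morphologyEx(m,cv2.MORPH_OPEN,np.ones((3,3),np.uint8))
    cv2.imwrite(f"pics/m_{n}.png",m)
    ci=info(n); q=quadcorners(m); print(n,q.round(1).tolist())
    w=np.array([onz(ci,p,.010) for p in q]); print(w.round(4).tolist())
    print([round(np.linalg.norm(w[i]-w[i-1]),4) for i in range(4)])
ci=info("top")
for k in [(155,460),(210,482),(260,150)]: print(k,onz(ci,(k[0]/6+340-.4,k[1]/6+190-.4),.028).round(4))
cs=info("side")
# side crop: tail top corners, heel corners near
for k in [(65,340),(78,280),(503,368),(498,430)]: print(k,onz(cs,(k[0]/6+190-.4,k[1]/6+250-.4),.028 if k[1]<400 else 0).round(4))
E
```

```text
top [[265.8, 121.3], [307.4, 236.0], [256.5, 254.2], [216.8, 138.3]]
[[0.744, -0.0025, 0.01], [0.4652, -0.1066, 0.01], [0.4201, 0.0147, 0.01], [0.6993, 0.1169, 0.01]]
[np.float64(0.1275), np.float64(0.2976), np.float64(0.1293), np.float64(0.2973)]
side [[325.0, 206.0], [229.8, 248.6], [201.0, 226.0], [298.8, 188.2]]
[[0.7444, -0.0019, 0.01], [0.4735, -0.1036, 0.01], [0.4227, -0.0078, 0.01], [0.7085, 0.0965, 0.01]]
[np.float64(0.1047), np.float64(0.2894), np.float64(0.1084), np.float64(0.3043)]
(155, 460) [ 0.397  -0.2415  0.028 ]
(210, 482) [ 0.3887 -0.2632  0.028 ]
(260, 150) [ 0.5187 -0.284   0.028 ]
(65, 340) [ 0.3884 -0.2632  0.028 ]
(78, 280) [ 0.3954 -0.2409  0.028 ]
(503, 368) [ 0.5119 -0.3051  0.028 ]
(498, 430) [ 0.5112 -0.3057  0.    ]
```

Candidates in the top view are three squares standing on their stocks: A at (187,305), B at (268,75) and C at (385,240). A sketch on paper (500,130) and a flat straightedge (505,250) are also in view, but neither is a standing square. Image right is world −y, so C is farthest to the robot's right. The crops c1 and c5 confirm it has a stock and an upright blade. I'll move over C.

```bash
python3 - <<'E'
from h import *
src=np.array([[.1,-.065],[-.2,-.065],[-.2,.065],[.1,.065]])
dst=np.array([[0.744,-0.0025],[0.4652,-0.1066],[0.4201,0.0147],[0.6993,0.1169]])
th,t,r=rigid(src,dst);print("base yaw",th,"org",t,r)
R=np.array([[np.cos(th),-np.sin(th)],[np.sin(th),np.cos(th)]]);print("corner",t+R@[-.02,0])
E
python3 -m jog '{"xyz":[[10,-35,0],[10,-35,0],[10,-35,0],[10,-35,0],[10,-35,0],[10,-35,0],[10,-35,0],[10,-35,0],[10,-35,0],[10,-35,0],[10,-35,0],[10,-35,0]],"turn":[[0,0,0.01],[0,0,0.01],[0,0,0.01],[0,0,0.01],[0,0,0.01],[0,0,0.01],[0,0,0.01],[0,0,0.01],[0,0,0.01],[0,0,0.01],[0,0,0.01],[0,0,0.01]]}' -1
python3 -m jog '{"xyz":[[4,-34,0],[4,-34,0],[4,-34,0],[4,-34,0],[4,-34,0],[4,-34,0],[4,-34,0],[4,-34,0],[4,-34,0],[4,-34,0],[4,-34,0],[4,-34,0]],"turn":[[0,0,0],[0,0,0],[0,0,0],[0,0,0],[0,0,0],[0,0,0],[0,0,0],[0,0,0],[0,0,0],[0,0,0],[0,0,0],[0,0,0]]}'
python3 - <<'E'
from h import *
s=bot.get_state();ci=info("wrist");im=bot.camera("wrist");cv2.imwrite("pics/w1.png",im[:,:,::-1])
print(s["time_s"],s["ee_pos"],s["tcp_rot"].round(3) if hasattr(s["tcp_rot"],'round') else s["tcp_rot"],s["joint_pos"],s["contact_force"])
np.savez("w1.npz",K=ci[0],k1=ci[1],T=ci[2])
E
```

```text
base yaw 0.3545938541759892 org [0.62903938 0.02298548] [0.00157646 0.00140774 0.00120353 0.0020021 ]
corner [0.61028363 0.01604129]
time_s: 1.35
ee_pos: [0.3957, 0.1394, 0.2313]
tcp_rot: [[-0.944, 0.33, 0.0], [0.33, 0.944, 0.0], [-0.0, 0.0, -1.0]]
contact_force: [1.2, 0.4, -0.5]
grip_width: 0.0854
time_s: 2.55
ee_pos: [0.4436, -0.2684, 0.2312]
tcp_rot: [[-0.944, 0.33, -0.0], [0.33, 0.944, -0.0], [0.0, -0.0, -1.0]]
contact_force: [0.1, -0.3, -0.1]
grip_width: 0.0854
2.55 [ 0.44361689 -0.26840207  0.23118553] [[-0.944  0.33  -0.   ]
 [ 0.33   0.944 -0.   ]
 [ 0.    -0.    -1.   ]] [-0.06407165  0.26453085  0.64785221  1.89406989 -0.18373104  1.04223485
  1.89460365] [ 0.09812426 -0.34771718 -0.10722174]
```

View pics/w1.png

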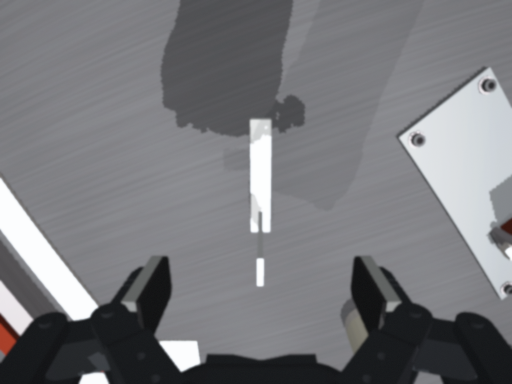

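The wrist view shows the stock's top from (260,118) to (262,232) and the blade's tip at (260,272), centred between the fingers. The can shows at (355,325), beyond the right finger.

```bash
python3 - <<'E'
from h import *
z=np.load("w1.npz");ci=(z["K"],float(z["k1"]),z["T"])
im=cv2.imread("pics/w1.png");g=im.min(2)
for v in (128,150,170,190,210,226):
    r=np.where(g[v,235:290]>175)[0]+235
    a,b=onz(ci,(r[0]-.5,v),.028),onz(ci,(r[-1]+.5,v),.028);print(v,r[0],r[-1],a.round(4),b.round(4),((a+b)/2).round(4))
for u,v in((261,118),(261,233)):print(onz(ci,(u,v),.028).round(4))
print("blade top",onz(ci,(260,286),.14).round(4),onz(ci,(260,258),.14).round(4))
print("can",onz(info("top"),(355,128),.1).round(3))
E
```

```text
128 251 270 [ 0.3978 -0.264   0.028 ] [ 0.4049 -0.2438  0.028 ] [ 0.4013 -0.2539  0.028 ]
150 250 271 [ 0.4198 -0.2731  0.028 ] [ 0.4277 -0.2504  0.028 ] [ 0.4238 -0.2618  0.028 ]
170 250 270 [ 0.4408 -0.2807  0.028 ] [ 0.4486 -0.2587  0.028 ] [ 0.4447 -0.2697  0.028 ]
190 250 270 [ 0.4627 -0.2886  0.028 ] [ 0.4706 -0.2661  0.028 ] [ 0.4666 -0.2774  0.028 ]
210 251 270 [ 0.4858 -0.2958  0.028 ] [ 0.4935 -0.2739  0.028 ] [ 0.4897 -0.2849  0.028 ]
226 250 270 [ 0.5044 -0.3037  0.028 ] [ 0.5125 -0.2804  0.028 ] [ 0.5085 -0.2921  0.028 ]
[ 0.3916 -0.2499  0.028 ]
[ 0.5174 -0.2939  0.028 ]
blade top [ 0.5157 -0.2942  0.14  ] [ 0.4901 -0.2852  0.14  ]
can [ 0.709 -0.201  0.1  ]
```

```bash
python3 -m jog '{"xyz":[[-3,0,-30],[0,0,-40],[0,0,-40],[0,0,-40],[0,0,-35],[0,0,-20],[0,0,-12],[0,0,-6],[0,0,-3],[0,0,0]],"turn":[[0,0,0],[0,0,0],[0,0,0],[0,0,0],[0,0,0],[0,0,0],[0,0,0],[0,0,0],[0,0,0],[0,0,0]]}'
python3 -c "
from h import *
cv2.imwrite('pics/s2.png',bot.camera('side')[:,:,::-1]);crop('pics/s2.png','pics/s2c.png',150,200,350,350,4)"
```

```text
time_s: 3.6
ee_pos: [0.441, -0.2673, 0.0058]
tcp_rot: [[-0.944, 0.33, 0.001], [0.33, 0.944, -0.0], [-0.001, -0.0, -1.0]]
contact_force: [0.4, 0.8, -0.2]
grip_width: 0.0856
```

View pics/s2c.png

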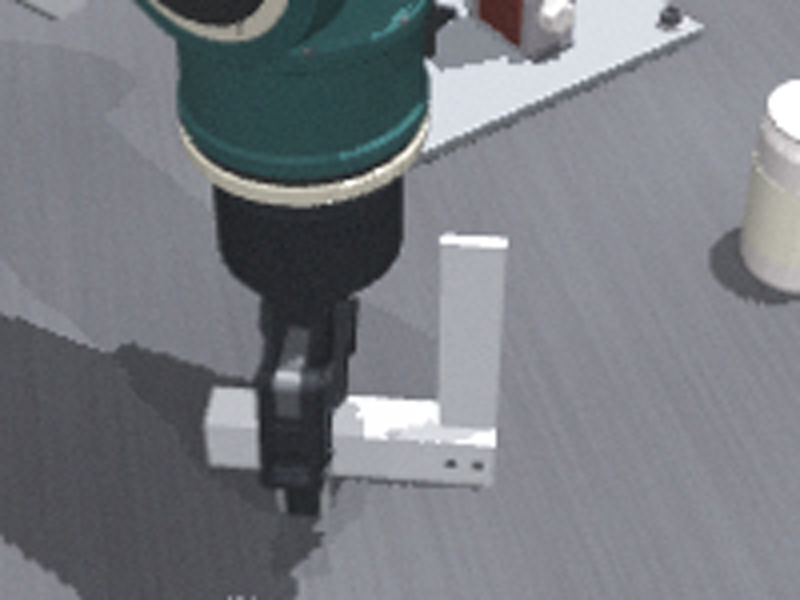

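The fingers straddle the stock and clear the blade, with the jaw at about (295,480) in the crop. Closing now.

```bash
python3 -m jog '{"xyz":[[0,0,0],[0,0,0],[0,0,0],[0,0,0],[0,0,0],[0,0,0],[0,0,0],[0,0,0],[0,0,0],[0,0,0]],"turn":[[0,0,0],[0,0,0],[0,0,0],[0,0,0],[0,0,0],[0,0,0],[0,0,0],[0,0,0],[0,0,0],[0,0,0]]}' 1
python3 -m jog '{"xyz":[[0,0,5],[0,0,10],[0,0,15],[0,0,20],[0,0,20],[0,0,10],[0,0,0],[0,0,0]],"turn":[[0,0,0],[0,0,0],[0,0,0],[0,0,0],[0,0,0],[0,0,0],[0,0,0],[0,0,0]]}'
python3 -c "
from h import *
cv2.imwrite('pics/s3.png',bot.camera('side')[:,:,::-1]);crop('pics/s3.png','pics/s3c.png',150,150,350,300,4)
ci=info('wrist');np.savez('w3.npz',K=ci[0],k1=ci[1],T=ci[2])
cv2.imwrite('pics/w3.png',bot.camera('wrist')[:,:,::-1])"
```

```text
time_s: 4.65
ee_pos: [0.4407, -0.2672, 0.0056]
tcp_rot: [[-0.944, 0.331, 0.0], [0.331, 0.944, -0.0], [-0.0, 0.0, -1.0]]
contact_force: [-1.4, 1.6, 9.6]
grip_width: 0.0211
time_s: 5.45
ee_pos: [0.4406, -0.2668, 0.0851]
tcp_rot: [[-0.944, 0.33, -0.0], [0.33, 0.944, 0.0], [0.0, 0.0, -1.0]]
contact_force: [-1.0, 0.0, -7.4]
grip_width: 0.0207
```

View pics/s3c.png

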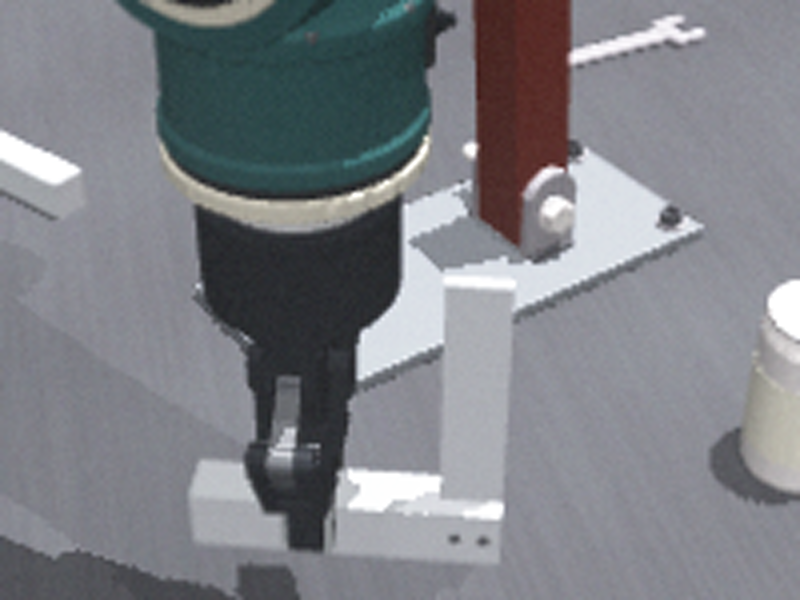

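View pics/w3.png

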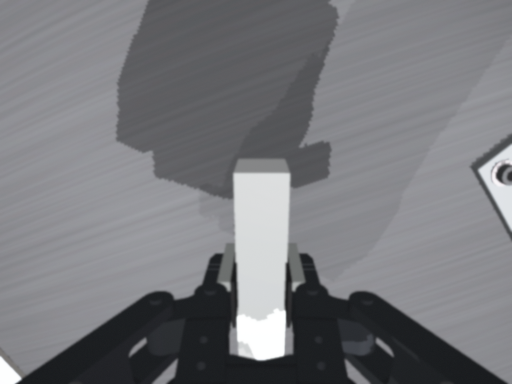

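The square hangs level in the grip, with the stock at (345,515) in the side crop. Turning it by +0.691 rad and carrying it in front of the upright.

```bash
python3 -m jog '{"xyz":[[0,10,0],[0,20,0],[0,20,0],[5,20,0],[5,20,0],[7,20,0],[8,20,0],[8,28,0],[8,28,0],[8,28,0],[8,20,0],[5,9,0]],"turn":[[0,0,0.05],[0,0,0.1],[0,0,0.1],[0,0,0.1],[0,0,0.1],[0,0,0.1],[0,0,0.1],[0,0,0.041],[0,0,0],[0,0,0],[0,0,0],[0,0,0]]}'
python3 -m jog '{"xyz":[[0,0,0],[0,0,-10],[0,0,-15],[0,0,-10],[0,0,-5],[0,0,0]],"turn":[[0,0,0],[0,0,0],[0,0,0],[0,0,0],[0,0,0],[0,0,0]]}'
python3 -c "
from h import *
print(bot.get_state()['joint_pos'])
cv2.imwrite('pics/s4.png',bot.camera('side')[:,:,::-1]);crop('pics/s4.png','pics/s4c.png',190,110,350,260,5)
cv2.imwrite('pics/t4.png',bot.camera('top')[:,:,::-1]);crop('pics/t4.png','pics/t4c.png',190,100,350,260,4)"
```

```text
time_s: 6.75
ee_pos: [0.5026, -0.0215, 0.0847]
tcp_rot: [[-0.936, -0.351, -0.001], [-0.351, 0.936, 0.0], [0.001, 0.001, -1.0]]
contact_force: [-0.0, -1.0, -7.3]
grip_width: 0.021
time_s: 7.35
ee_pos: [0.5021, -0.0247, 0.0445]
tcp_rot: [[-0.938, -0.346, -0.001], [-0.346, 0.938, -0.0], [0.001, 0.0, -1.0]]
contact_force: [-0.3, -0.3, -5.5]
grip_width: 0.0209
[-0.27555898  0.49577552  0.31935066  2.05632265 -0.25640867  0.6279163
  2.14106826]
```

View pics/s4c.png

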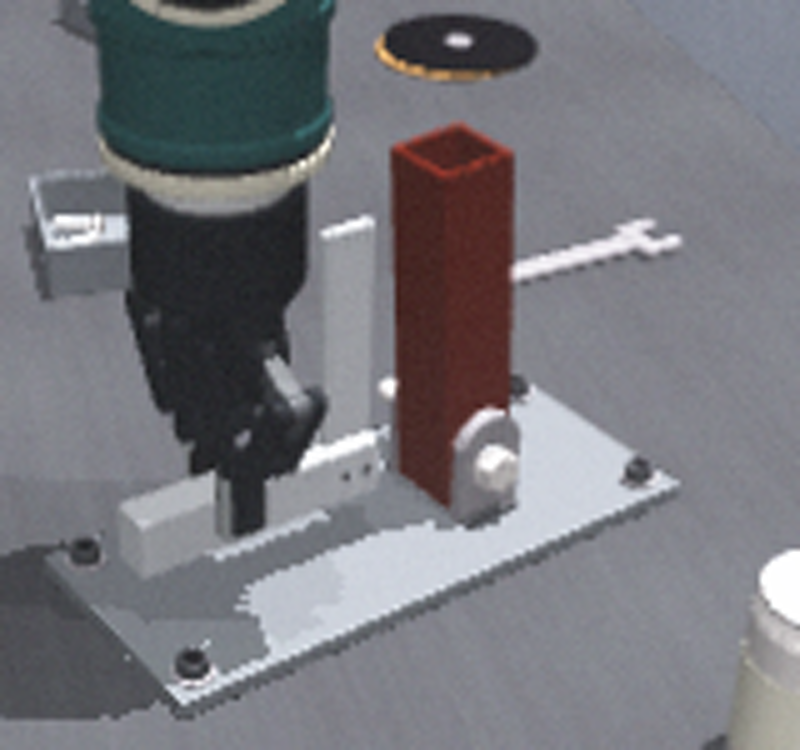

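View pics/t4c.png

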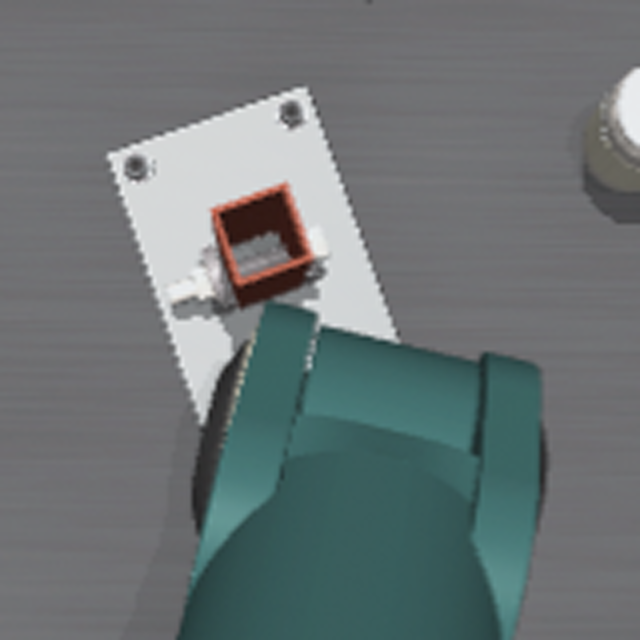

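```bash
python3 - <<'E'
from h import *
ci=info("side"); c=np.array([.6103,.0160]);d=np.array([.9378,.3472]);n=np.array([-d[1],d[0]])
def f(p,z,ci=ci):
    w=onz(ci,p,z);return w.round(4),"along",round((w[:2]-c)@d,4),"lat",round((w[:2]-c)@n,4)
C=lambda u,v:(u/5+190-.4,v/5+110-.4)
print("blade tip heel",f(C(374,217),.179)," other",f(C(321,236),.179))
print("stock heel near top",f(C(386,447),.0669),"tail near top",f(C(140,521),.0669),"tail bottom near",f(C(145,578),.0389),"heel bottom",f(C(388,485),.0389))
t=info("top")
for z in(.25,.3,.35,.4): print(z,f((265/4+190,302/4+100),z,t))
E
```

```text
blade tip heel (array([0.5789, 0.0034, 0.179 ]), 'along', np.float64(-0.0338), 'lat', np.float64(-0.0009))  other (array([ 0.5512, -0.009 ,  0.179 ]), 'along', np.float64(-0.0641), 'lat', np.float64(-0.003))
stock heel near top (array([ 0.5819, -0.0157,  0.0669]), 'along', np.float64(-0.0376), 'lat', np.float64(-0.0199)) tail near top (array([ 0.459 , -0.0465,  0.0669]), 'along', np.float64(-0.1636), 'lat', np.float64(-0.006)) tail bottom near (array([ 0.459 , -0.0519,  0.0389]), 'along', np.float64(-0.1655), 'lat', np.float64(-0.0111)) heel bottom (array([ 0.586 , -0.0078,  0.0389]), 'along', np.float64(-0.0311), 'lat', np.float64(-0.0139))
0.25 (array([0.5798, 0.0161, 0.25  ]), 'along', np.float64(-0.0286), 'lat', np.float64(0.0107))
0.3 (array([0.5737, 0.0156, 0.3   ]), 'along', np.float64(-0.0345), 'lat', np.float64(0.0123))
0.35 (array([0.5676, 0.0151, 0.35  ]), 'along', np.float64(-0.0404), 'lat', np.float64(0.0139))
0.4 (array([0.5615, 0.0145, 0.4   ]), 'along', np.float64(-0.0463), 'lat', np.float64(0.0156))
```

View pics/s4.png

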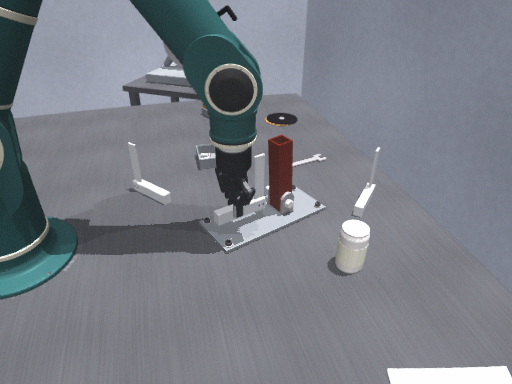

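The wrist disc is well above and behind the upright. The blade's tip is about 34 mm short of the corner and about 1 mm off sideways. Lowering it now.

```bash
python3 -m jog '{"xyz":[[0,1,-10],[0,0,-10],[0,0,-6],[0,0,0],[0,0,-1.5],[0,0,0],[0,0,0]],"turn":[[0,0,0],[0,0,0],[0,0,0],[0,0,0],[0,0,0],[0,0,0],[0,0,0]]}'
python3 -m jog '{"xyz":[[0,0,-1],[0,0,0],[0,0,0]],"turn":[[0,0,0],[0,0,0],[0,0,0]]}'
```

```text
time_s: 8.15
ee_pos: [0.5028, -0.0231, 0.018]
tcp_rot: [[-0.938, -0.347, 0.0], [-0.347, 0.938, -0.0], [-0.0, -0.0, -1.0]]
contact_force: [-0.6, -0.9, -6.6]
grip_width: 0.0208
time_s: 8.45
ee_pos: [0.5027, -0.0231, 0.0168]
tcp_rot: [[-0.938, -0.347, 0.0], [-0.347, 0.938, -0.0], [-0.0, -0.0, -1.0]]
contact_force: [0.7, 0.8, -5.8]
grip_width: 0.0206
```

```bash
python3 -m jog '{"xyz":[[0,0,-1],[0,0,0],[0,0,0]],"turn":[[0,0,0],[0,0,0],[0,0,0]]}'
python3 -m jog '{"xyz":[[0,0,-1],[0,0,0],[0,0,0]],"turn":[[0,0,0],[0,0,0],[0,0,0]]}'
python3 -c "
from h import *
print(bot.get_state()['torque'])"
```

```text
time_s: 8.75
ee_pos: [0.5027, -0.0231, 0.0158]
tcp_rot: [[-0.938, -0.347, 0.0], [-0.347, 0.938, -0.0], [-0.0, -0.0, -1.0]]
contact_force: [0.2, 0.4, -6.0]
grip_width: 0.0206
time_s: 9.05
ee_pos: [0.5028, -0.0231, 0.0156]
tcp_rot: [[-0.938, -0.347, 0.0], [-0.347, 0.938, 0.0], [-0.001, 0.0, -1.0]]
contact_force: [-8.1, 0.5, 19.6]
grip_width: 0.0212
[0.15206487 1.72892789 0.06119641]
```

```bash
python3 -m jog '{"xyz":[[0,0,0.3],[0,0,0],[0,0,0]],"turn":[[0,0,0],[0,0,0],[0,0,0]]}'
python3 -c "
from h import *
print(bot.get_state()['torque'])
cv2.imwrite('pics/s5.png',bot.camera('side')[:,:,::-1]);crop('pics/s5.png','pics/s5c.png',200,130,320,240,6)
"
```

```text
time_s: 9.35
ee_pos: [0.5028, -0.0231, 0.0156]
tcp_rot: [[-0.938, -0.347, 0.0], [-0.347, 0.938, 0.0], [-0.0, 0.0, -1.0]]
contact_force: [-5.4, 0.5, 12.2]
grip_width: 0.0209
[0.07860716 1.1461204  0.01075855]
```

View pics/s5c.png

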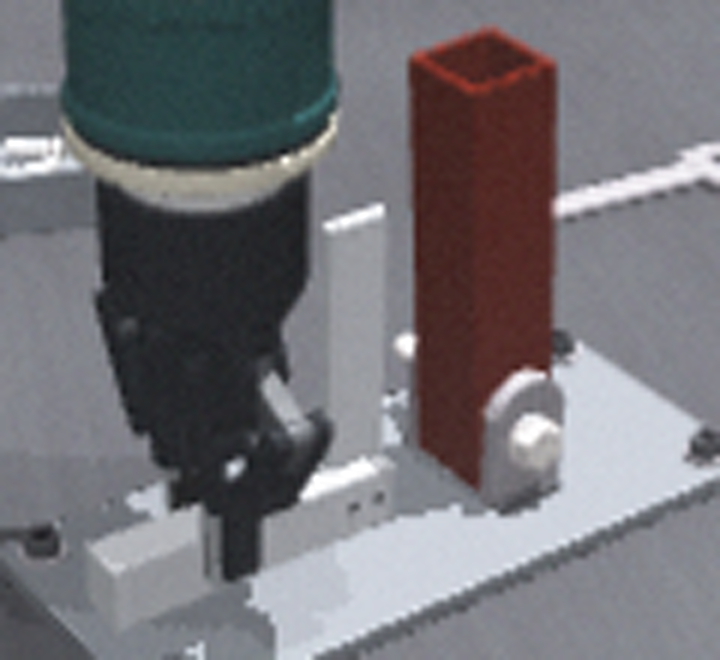

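```bash
python3 - <<'E'
from h import *
ci=info("side"); c=np.array([.6103,.0160]);d=np.array([.9378,.3472]);n=np.array([-d[1],d[0]])
def f(u,v,z):
    w=onz(ci,(u/6+200-.4,v/6+130-.4),z);return "along",round((w[:2]-c)@d,4),"lat",round((w[:2]-c)@n,4)
print("tip",f(384,207,.15),"other",f(325,224,.15))
print("heel bot",f(391,522,.01),"heel top",f(391,484,.038),"tail bot",f(122,628,.01),"tail top",f(118,573,.038))
for l,z in((-11,.01),(-11,.038)):
  for a in(-.0338,-.1638):
    w=c+a*d+n*l/1000;p=proj(ci,[*w,z]);print(a,z,((p+.4-[200,130])*6).round(0))
E
```

```text
tip ('along', np.float64(-0.034), 'lat', np.float64(0.0009)) other ('along', np.float64(-0.0603), 'lat', np.float64(0.0025))
heel bot ('along', np.float64(-0.0365), 'lat', np.float64(-0.0123)) heel top ('along', np.float64(-0.0443), 'lat', np.float64(-0.0219)) tail bot ('along', np.float64(-0.1626), 'lat', np.float64(-0.0094)) tail top ('along', np.float64(-0.1635), 'lat', np.float64(-0.0106))
-0.0338 0.01 [394. 518.]
-0.1638 0.01 [121. 631.]
-0.0338 0.038 [396. 463.]
-0.1638 0.038 [118. 574.]
```

```bash
python3 -m jog '{"xyz":[[0,0,0.2],[1,0.4,0],[1.9,0.7,0],[1.9,0.7,0],[1.9,0.7,0],[1.9,0.7,0],[1.9,0.7,0],[1.9,0.7,0],[0,0,0],[0,0,0]],"turn":[[0,0,0],[0,0,0],[0,0,0],[0,0,0],[0,0,0],[0,0,0],[0,0,0],[0,0,0],[0,0,0],[0,0,0]]}'
python3 -c "
from h import *
print(bot.get_state()['torque'])
"
```

```text
time_s: 10.4
ee_pos: [0.5136, -0.0196, 0.0156]
tcp_rot: [[-0.938, -0.346, -0.002], [-0.346, 0.938, -0.001], [0.003, 0.0, -1.0]]
contact_force: [-16.1, -6.1, 20.9]
grip_width: 0.0209
[-1.24458902  3.18820196  0.00687876]
```

```bash
python3 -m jog '{"xyz":[[0,0,0.3],[0,0,0.2],[0,0,0],[0,0,0]],"turn":[[0,0,0],[0,0,0],[0,0,0],[0,0,0]]}'
python3 -c "
from h import *
print(bot.get_state()['torque'])
cv2.imwrite('pics/s6.png',bot.camera('side')[:,:,::-1]);crop('pics/s6.png','pics/s6c.png',200,130,320,240,6)
"
```

```text
time_s: 10.8
ee_pos: [0.5152, -0.0185, 0.0157]
tcp_rot: [[-0.938, -0.347, 0.0], [-0.347, 0.938, -0.0], [-0.0, -0.0, -1.0]]
contact_force: [0.4, -0.8, -3.4]
grip_width: 0.0211
[-0.23132646  0.13143313 -0.03684391]
```

View pics/s6c.png

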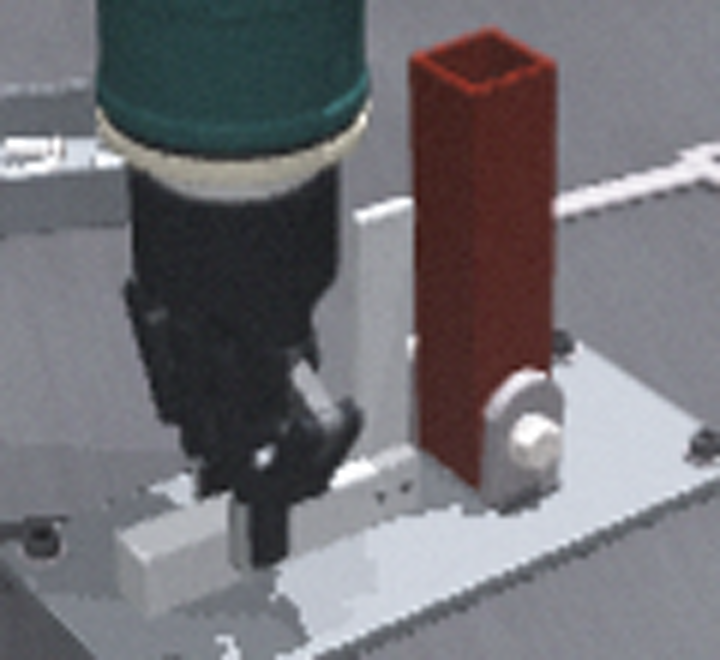

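```bash
python3 -m jog '{"xyz":[[0.9,0.4,0],[1.4,0.5,0],[1.4,0.5,0],[1.4,0.5,0],[1.4,0.5,0],[0.9,0.3,0],[0,0,0]],"turn":[[0,0,0],[0,0,0],[0,0,0],[0,0,0],[0,0,0],[0,0,0],[0,0,0]]}'
python3 -c "
from h import *
print(bot.get_state()['torque'])
"
```

```text
time_s: 11.55
ee_pos: [0.5227, -0.0157, 0.0158]
tcp_rot: [[-0.938, -0.347, 0.0], [-0.347, 0.938, -0.0], [-0.0, -0.0, -1.0]]
contact_force: [1.2, 0.2, -5.2]
grip_width: 0.0208
[ 0.06935612 -0.06023417  0.0183061 ]
```

```bash
python3 -m jog '{"xyz":[[0.9,0.4,-0.2],[1.4,0.5,0],[1.4,0.5,0],[1.4,0.5,0],[1.4,0.5,0],[0.9,0.3,0],[0,0,0]],"turn":[[0,0,0],[0,0,0],[0,0,0],[0,0,0],[0,0,0],[0,0,0],[0,0,0]]}'
python3 -c "
from h import *
print(bot.get_state()['torque'])
cv2.imwrite('pics/s7.png',bot.camera('side')[:,:,::-1]);crop('pics/s7.png','pics/s7c.png',200,130,320,240,6)
"
```

```text
time_s: 12.25
ee_pos: [0.5296, -0.0134, 0.0157]
tcp_rot: [[-0.938, -0.347, -0.0], [-0.347, 0.938, -0.0], [0.0, 0.0, -1.0]]
contact_force: [-4.8, -1.7, 1.2]
grip_width: 0.0209
[-0.34859291  0.84577206 -0.00475765]
```

View pics/s7c.png

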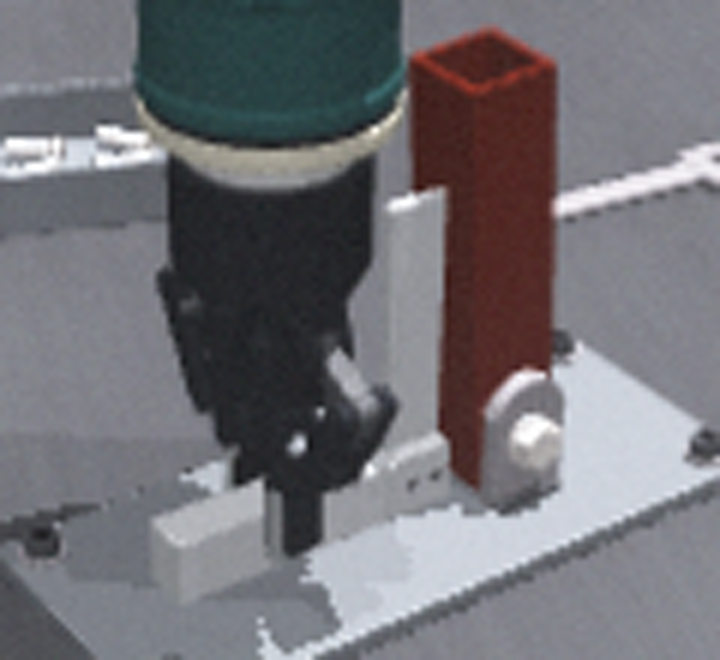

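```bash
python3 -m jog '{"xyz":[[0.7,0.3,0],[0.7,0.2,0],[0.7,0.3,0],[0.7,0.2,0],[0,0,0]],"turn":[[0,0,0],[0,0,0],[0,0,0],[0,0,0],[0,0,0]]}'
python3 -c "
from h import *
print(bot.get_state()['torque'])
cv2.imwrite('pics/s8.png',bot.camera('side')[:,:,::-1]);crop('pics/s8.png','pics/s8c.png',200,130,320,240,6)
"
```

```text
time_s: 12.8
ee_pos: [0.532, -0.0126, 0.0157]
tcp_rot: [[-0.938, -0.346, -0.001], [-0.346, 0.938, -0.0], [0.001, 0.0, -1.0]]
contact_force: [-8.3, -3.7, 5.7]
grip_width: 0.0207
[-0.56628606  1.63926597  0.0104323 ]
```

View pics/s8c.png

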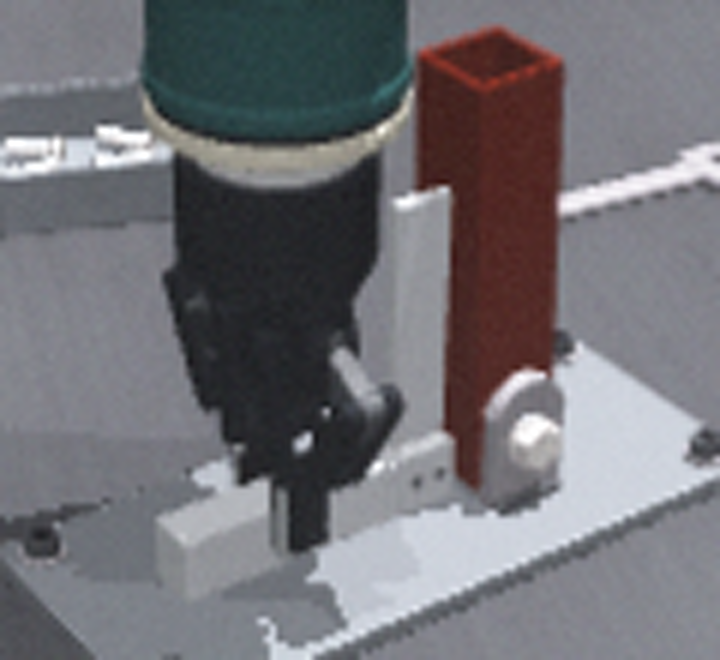

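The upright now moves with the blade: its left top edge went from x=410 to 418 in the crop. Continuing in small steps.

```bash
python3 -m jog '{"xyz":[[0.7,0.3,0],[0.7,0.2,0],[0.7,0.3,0],[0,0,0],[0,0,0]],"turn":[[0,0,0],[0,0,0],[0,0,0],[0,0,0],[0,0,0]]}'
python3 -m jog '{"xyz":[[0.7,0.3,0.1],[0.7,0.2,0],[0,0,0],[0,0,0]],"turn":[[0,0,0],[0,0,0],[0,0,0],[0,0,0]]}'
```

```text
time_s: 13.35
ee_pos: [0.5342, -0.0118, 0.0157]
tcp_rot: [[-0.938, -0.346, -0.001], [-0.346, 0.938, -0.0], [0.001, 0.0, -1.0]]
contact_force: [-7.0, -2.0, 5.0]
grip_width: 0.0209
time_s: 13.75
ee_pos: [0.5358, -0.011, 0.0157]
tcp_rot: [[-0.938, -0.347, -0.001], [-0.347, 0.938, -0.0], [0.001, 0.0, -1.0]]
contact_force: [-5.8, -1.8, 2.6]
grip_width: 0.0209
```

```bash
python3 -m jog '{"xyz":[[0.7,0.2,0],[0,0,0],[0,0,0]],"turn":[[0,0,0],[0,0,0],[0,0,0]]}'
python3 -m jog '{"xyz":[[0.7,0.3,0],[0,0,0],[0,0,0]],"turn":[[0,0,0],[0,0,0],[0,0,0]]}'
python3 -c "
from h import *
print(bot.get_state()['torque'])
cv2.imwrite('pics/s9.png',bot.camera('side')[:,:,::-1]);crop('pics/s9.png','pics/s9c.png',200,130,320,240,6)
"
```

```text
time_s: 14.05
ee_pos: [0.5358, -0.011, 0.0157]
tcp_rot: [[-0.938, -0.346, -0.002], [-0.346, 0.938, -0.0], [0.002, 0.001, -1.0]]
contact_force: [-11.7, -3.8, 8.0]
grip_width: 0.0212
time_s: 14.35
ee_pos: [0.5358, -0.011, 0.0157]
tcp_rot: [[-0.938, -0.346, -0.003], [-0.346, 0.938, -0.0], [0.003, 0.001, -1.0]]
contact_force: [-17.0, -4.6, 14.7]
grip_width: 0.0209
[-0.96981253  3.37665276  0.03245947]
```

View pics/s9c.png

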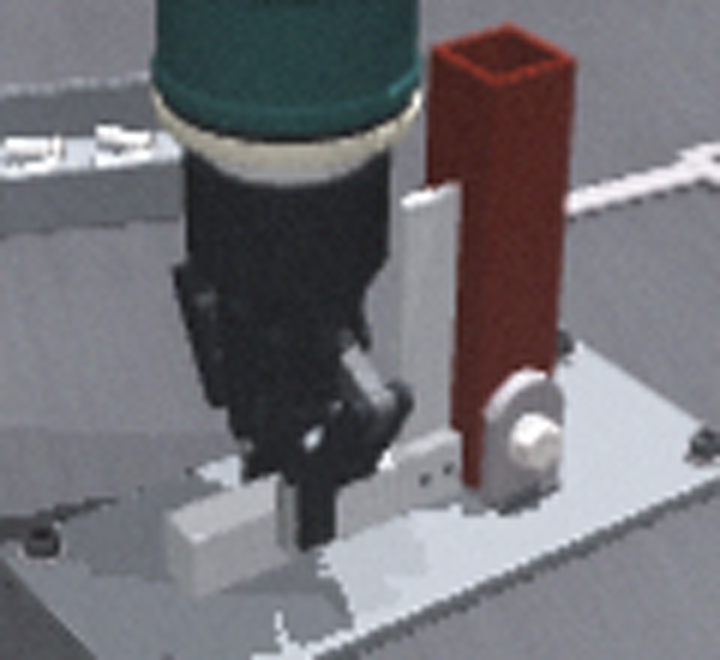

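```bash
python3 -m jog '{"xyz":[[0.5,0.2,0.1],[0.5,0.2,0.1],[0,0,0],[0,0,0],[0,0,0]],"turn":[[0,0,0],[0,0,0],[0,0,0],[0,0,0],[0,0,0]]}'
python3 - <<'E'
from h import *
print(bot.get_state()['torque'])
cv2.imwrite('pics/s10.png',bot.camera('side')[:,:,::-1]);crop('pics/s10.png','pics/s10c.png',235,130,315,230,7)
cv2.imwrite('pics/t10.png',bot.camera('top')[:,:,::-1]);crop('pics/t10.png','pics/t10c.png',200,100,320,220,5)
s=bot.get_state();print(s['ee_pos'],s['contact_force'])
# predicted pixels (in the side crop) of the square upright, fitted plate pose
ci=info('side');o=np.array([.6290,.0230]);d=np.array([.9378,.3472]);n=np.array([-d[1],d[0]])
for nm,x,y,z in(("front right top",-20,-20,201),("front left top",-20,20,201),("back right top",20,-20,201),("front right bottom",-20,-20,16),("blade tip",-20,0,150),("heel bot near",-20,-11,10)):
    w=o+d*x/1e3+n*y/1e3;p=proj(ci,[*w,z/1e3]);print(nm,((p+.4-[235,130])*7).round(0))
E
```

```text
time_s: 14.9
ee_pos: [0.5358, -0.011, 0.0156]
tcp_rot: [[-0.938, -0.346, -0.005], [-0.346, 0.938, -0.001], [0.005, 0.001, -1.0]]
contact_force: [-22.8, -6.4, 18.6]
grip_width: 0.0208
[-1.47568068  4.45714541  0.03568012]
[ 0.53584123 -0.0110109   0.01562939] [-22.32797839  -6.95310557  18.00641996]
front right top [331.  97.]
front left top [256.  54.]
back right top [428.  69.]
front right bottom [307. 572.]
blade tip [287. 216.]
heel bot near [291. 573.]
```

View pics/s10c.png

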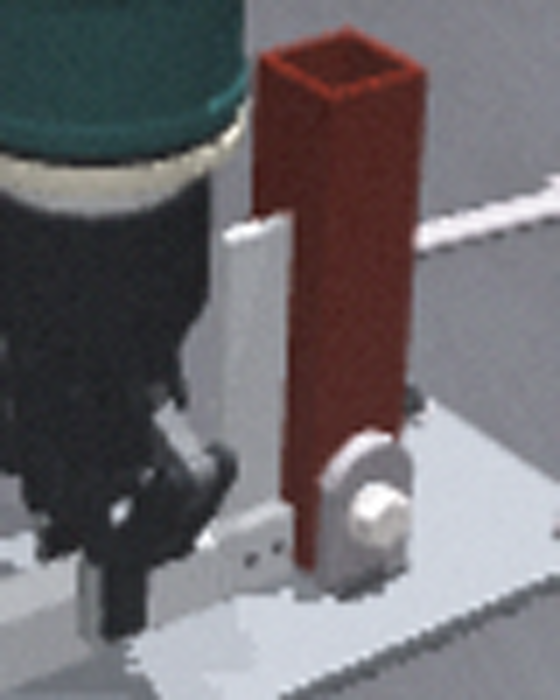

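View pics/t10c.png

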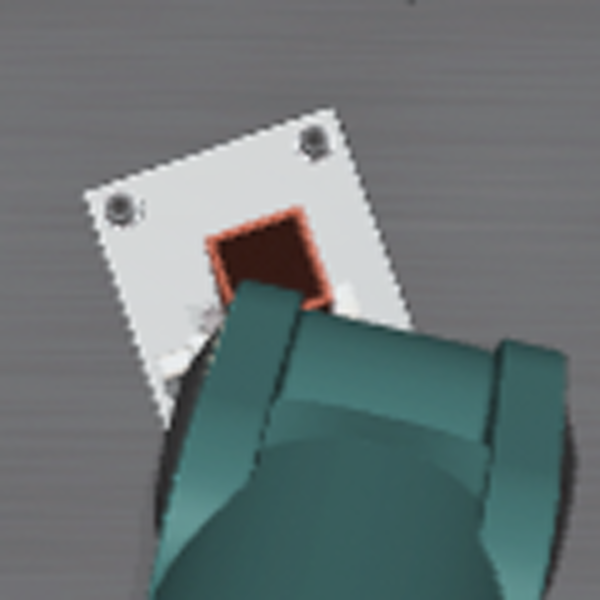

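```bash
python3 -c "
from h import *
print(bot.job_done()); s=bot.get_state();print(s['time_s'],s['ee_pos'],s['contact_force'],s['grip_width'])"
```

```text
the job is handed in; nothing more can be done
None
the job is handed in; nothing more can be done
```

I took the rightmost of the three squares, stood its stock on the base plate about 34 mm short of the corner, and slid it forward until the upright swung up and stopped hard. I handed the job in at about 15 s; no verdict is reported.

- **Stop:** the tool stayed at (0.5358, −0.0110) while I commanded about 2.6 mm more forward. The plate measurement put it at (0.5358, −0.0116).
- **Final push and grip:** the last reading showed about 23 N forward and 18 N upward on the tool, so the square presses the plate with roughly 24 N. The grip was still closed on the stock at 21 mm. I estimate at least 8 N on the upright. That takes off plate friction at the worst ratio seen while sliding, and I had no direct reading of it.
- **Squareness:** in the last side picture the upright's top corners and the blade's tip were within about 1 pixel of where a square upright would put them. The tool was tilted about 0.005 rad.
- **Disagreement:** one estimate of the stock's heel top edge, from the earlier side pictures, was about 10 mm off sideways. Its lower corners and the blade agreed with the plan to about 3 mm, so I took that one as a misread edge.
- **Other objects:** I did not re-measure the tray, spanner or can. The arm's path stayed clear of them.

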